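# Set the nut cracker's jaw gap with the gap gauge

### The job

Set the jaw gap of the nut cracker with the flat-handled gap gauge: slide its blade down between the two jaw plates until its cross-piece rests on them, let go, then push the adjustable jaw gently up by its knob until its relief springs lightly nip the blade, and let go of the knob. Draw the gauge straight up, slowly, against that light drag and stand it back in its slot. Never crush the blade, move the jaw only while the blade is fully down in the gap, leave the setting alone afterwards, and do not disturb the other things.

Things in the scene. Friction and masses are not known exactly. Their poses are not given: they have to be found in the camera images.
- mill: Cast jaw nut cracker with its hopper off, fixed to the counter; bed 150 mm in x, 350 mm in y, 25 mm high. Origin on the counter under the throat. Own y runs along the jaw slide towards the flywheel (top 141 mm above the counter, y = 126 to 142 mm) and its crank, z up. Fixed driven jaw on the +y side, adjustable jaw (slide) on the -y side; both plates 80 mm wide in x, 70 mm high.
- mill_throat (a point): Point 105 mm above the mill's origin, level with the top edges of both plates; axes as the mill's. Shims of unknown thickness pack out the driven jaw: its face stands anywhere from 2 to 10 mm to +y of this point, not measured. Its housing, equally high, begins 45 mm to +y. With the gauge fully down its origin is at this height.
- slide: Adjustable jaw: cast saddle that slides only along the mill's y, +y closes the gap; 28 mm of travel. Starts open, plate face 13 to 17 mm to -y of mill_throat, so the gap is 15 to 27 mm. Stays where left: sliding it slowly takes about 12 N. Origin on its plate's face (springs slack), mid-width, 25 mm above the counter; axes as the mill's. Joints and springs move along y only.
- slide_face (a point): Top edge of the adjustable jaw's plate face with springs slack, mid-width, 105 mm above the counter; moves with the saddle. The plate sits on relief springs: it gives way 1 mm for each 3 N, no preload, 12 mm at most. Rightly set, it squeezes the blade with 3 to 10 N (aim for 6 N, 2 mm of spring) with nobody touching jaw or gauge. More than 20 N crushes the blade.
- slide_knob (a point): Middle of the saddle's black upright cylindrical knob, 24 mm across, 36 mm high, top 147 mm above the counter, 100 mm to -y of the plate face. Nothing else that high within 70 mm of it but the gauge's handle. Gripped from above it pushes the saddle.
- gauge: T-shaped gap gauge to use, 0.22 kg, upright in one of the stand's two slots. Steel blade 8 mm thick (its y), 34 mm wide (x), 62 mm down, the last 6 mm stepped in 1.5 mm a side in thickness; cross-piece 48 mm (y) by 34 mm, 6 mm high; flat dark wood handle, 12 mm thick (y), 30 mm wide (x), 45 mm high. Origin: centre of the cross-piece's underside, z up. In the throat its y lies along the mill's.
- gauge_grip (a point): Grip point in the middle of the gauge's handle, 31 mm above the gauge's origin; axes as the gauge's. A rightly nipped blade drags with roughly one to two times its squeeze when drawn up (some 5 to 20 N), a loose one hardly at all.
- stand: Fixed wooden block, 140 mm (x) by 70 mm (y), 75 mm high, origin at the centre of its underside. Two through slots at its x = -35 and +35 mm, y = 0, each 46 mm (x) by 18 mm (y). The gauges hang in them with the cross-piece on the top, their y along the stand's y.
- walnut_gauge: The other gauge, in the other slot, with a round handle (22 mm across, 45 mm high) and a 13 mm blade; not to be used. Origin as for the gauge.
- nut_jar: Bystander: amber glass jar with a red lid, 90 mm across, 130 mm high; origin under its centre.
- hopper: Bystander: the steel funnel hopper, 160 mm across the top, 100 mm high; origin under its centre.
- scoop: Bystander: spoon with a wooden handle and a round steel bowl, lying on the counter.

How it is judged:
By the outcome, as a careful person would: the job done as asked, in the order asked, and still so for the second after the job is handed in, with the robot touching nothing.
It also fails if it takes over 72 s, if anything falls off the work surface, if the arm or the gripper's body presses on something with over 40 N, if the wrist force passes 120 N, or if a joint passes its speed limit or range.

### The arm

A 6-joint arm with a two-finger parallel gripper is mounted at the origin on the work surface. World frame = base frame: x ahead of the robot, y to its left, z up, the work surface at z = 0. Lengths are in m, angles in rad, forces in N, time in s.
With the tool pointing down it reaches from about 0.35 to 0.775 m from the base axis. Payload 7.3 kg.
Tool frame: the origin (TCP) lies at the centre of the arm's flange, where the gripper is bolted on; the fingertips stand 178 mm ahead of it and the grasp point (between the pads) lies 159 mm ahead of it; z points along the fingers, y is the line along which they close (so a half turn about z gives the same grasp; the last joint's range is limited). The gripper opens to 92 mm and grips with 3 to 60 N. Pads are 19 mm wide; open, the fingers measure 130 mm over their backs; the gripper's body (75 mm by 190 mm) begins 47 mm behind the grasp point.
Start: joints at [0.961, 0.342, 1.524, -0, 1.275, -0.146], TCP at [0.235, 0.47, 0.405] pointing down, gripper open.
Joint ranges: [-2.53, 2.53], [-0.77, 2.02], [0.04, 2.7], [-1, 4.14], [0.28, 2.66], [-3.11, 3.11]. Speed limits (rad/s): [2.57, 2.57, 3.14, 3.14, 3.14, 3.14].

### API

Orientations are given as [roll, pitch, yaw] about the fixed x, y, z axes, in that order (R = Rz(yaw) Ry(pitch) Rx(roll)).
In Python, from cell import robot gives the robot as it stands.
- The arm moves only by the shell command python3 drive.py 'ROWS' [OPENING] [FORCE]. ROWS is a JSON list of rows, 1 to 8 of them, each of 6 numbers: dx, dy, dz in m, then a rotation vector rx, ry, rz in rad; each row shifts and turns the commanded pose from where the row before left it, along the tool's axes as they then stand; what a row does not reach is not made up. A row lasts 1/12 s, in which the tool goes at most 0.0417 m and 0.125 rad, less where a joint would pass 70% of its speed; a pose out of reach is approached as far as the arm can. OPENING is the finger opening in m, set as the command begins (- or left out keeps the last). The fingers move at their own pace and stop on an object; FORCE is the grip in N (left out, the last holds). Time passes only in rows, so rows that do not move let the fingers close. It prints the time, the measured TCP pose, the force, the opening and the grip force at its end.
- robot.observe(): the state, without advancing time (a new reading comes with each control period).
- robot.read_camera(name): name is "scene" or "top"; returns a dict with "image" (400x640x3 uint8, red, green, blue), "fx", "fy", "cx", "cy" (pixels), "pose" (4x4, takes a point from camera to world coordinates). Camera axes: x right, y down, z forward; pixel columns grow to the right and rows downward; lengths in m; the calibration is good to about 2 mm. A picture is of the moment at which its call begins. There is no depth.
- robot.hand_in(): hands the job in; it is judged then, once.
The state is a dict: "time": time; "qpos": joint angles; "qvel": joint speeds; "joint_efforts": joint torques, N m; "tool_pos": TCP position; "tool_rot": TCP orientation; "contact_force": force on the tool from outside, world axes, zero at the start; "torque": the same for the moment, N m; "opening": finger opening in m; "grip_force": force on a finger pad.
Only numpy, scipy, OpenCV 4.12 (cv2) and the standard library are available. Lean on these libraries where they do the work, as an engineer would, in place of code of your own. Each camera call takes 0.05 s, during which the arm holds its last target. There are 200 camera calls.

## Working session

There is one attempt and no reset: what is moved stays moved. The work goes in short steps, Python scripts to look and compute and a shell command to move; the robot and the scene stay as the last step left them, time stands still between calls to the robot, and variables do not carry over. Pictures are saved under pics/ and viewed, at most 12 in all, crops included, and the job is handed in when it is done.

```bash
ls; mkdir -p pics
python3 - <<'E'
from cell import robot
import cv2, numpy as np
for n in("scene","top"):
    r=robot.read_camera(n); cv2.imwrite(f"pics/{n}0.png",r["image"][:,:,::-1]); print(n,r["fx"],r["fy"],r["cx"],r["cy"],np.round(r["pose"],4).tolist())
print(robot.observe())
E
```

```text
cell.py
drive.py
pics
scene 436.3319440742975 436.3319440742975 312.8222146653564 199.15470574244975 [[-0.0275, 0.6709, -0.741, 1.3551], [0.9996, 0.017, -0.0216, -0.0168], [-0.0019, -0.7413, -0.6711, 0.7929], [0.0, 0.0, 0.0, 1.0]]
top 368.0326539654321 368.0326539654321 317.9314596915809 200.49090902415563 [[0.0242, -0.9831, 0.1817, 0.3956], [-0.9997, -0.0222, 0.0127, -0.0386], [-0.0084, -0.182, -0.9833, 1.0549], [0.0, 0.0, 0.0, 1.0]]
{'time': 0.1, 'qpos': array([ 9.61013565e-01,  3.42641211e-01,  1.52492020e+00, -1.42346383e-06,
        1.27538901e+00, -1.46008333e-01]), 'qvel': array([ 0.00037833, -0.00198708, -0.00226148,  0.00018303,  0.00070433,
       -0.00069027]), 'joint_efforts': array([ 1.62919729e-03, -4.32005239e+01, -2.44695300e+01,  7.17996061e-02,
        5.25537122e-02, -6.09946278e-05]), 'tool_pos': array([0.23476121, 0.4694527 , 0.40412089]), 'tool_rot': array([-3.14024914e+00, -1.96193708e-04,  2.67781851e+00]), 'contact_force': array([ 0.06150367, -0.38977731,  0.17791156]), 'torque': array([-0.03402548,  0.02177984, -0.03901659]), 'grip_force': 0.0, 'opening': 0.09168538553657636}
```

View pics/scene0.png

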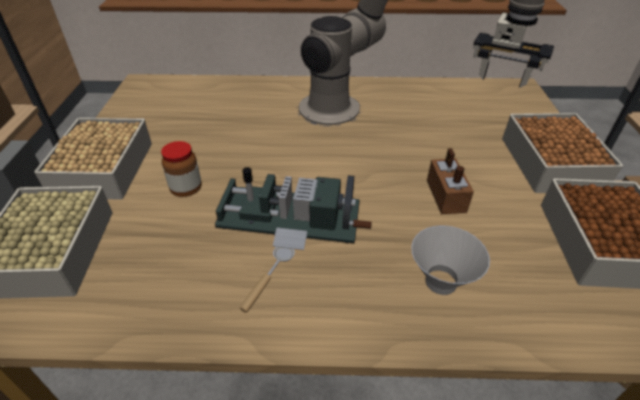

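View pics/top0.png

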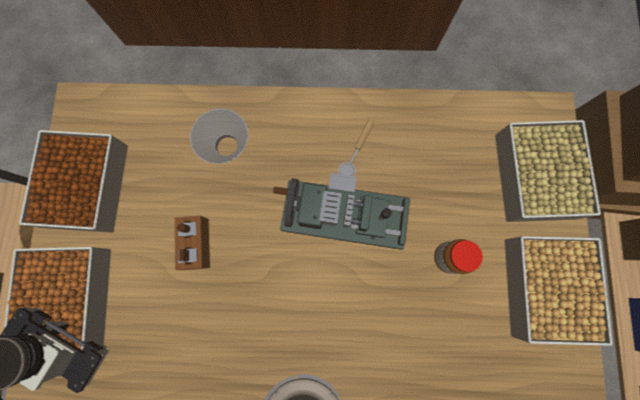

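Scene view: the mill spans (217-370, 175-240), with the knob at (248,175). The stand is at (450,185) with its two handles at (450,157) and (459,173). Top view: mill centre (345,213), knob (386,213), stand (190,242). I'll enlarge these regions.

Run:
```python
import cv2, numpy as np
s=cv2.imread("pics/scene0.png");t=cv2.imread("pics/top0.png")
f=lambda im,x0,y0,w,h,k:cv2.resize(im[y0:y0+h,x0:x0+w],None,fx=k,fy=k,interpolation=cv2.INTER_CUBIC)
a=np.hstack([f(s,210,160,165,85,4.8484)[:,:800]])
cv2.imwrite("pics/millS.png",f(s,210,160,165,85,4.8))
cv2.imwrite("pics/millT.png",f(t,270,170,145,85,5.5))
st=np.hstack([f(s,420,142,56,74,7),f(t,167,207,56,74,7)])
cv2.imwrite("pics/stand.png",st)
```

```text
(no output)
```

View pics/millS.png

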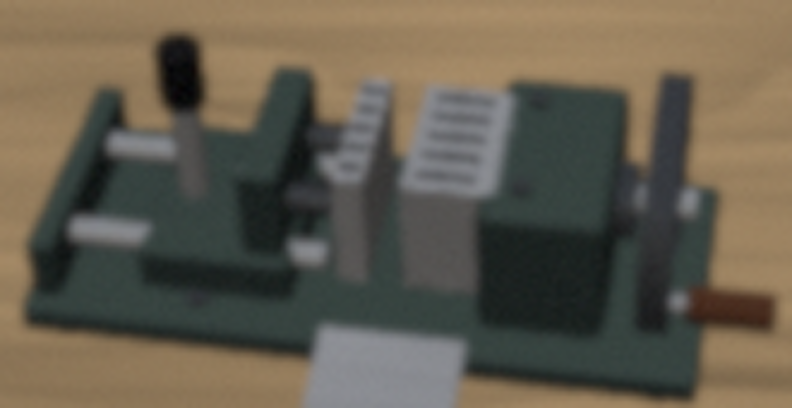

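View pics/millT.png

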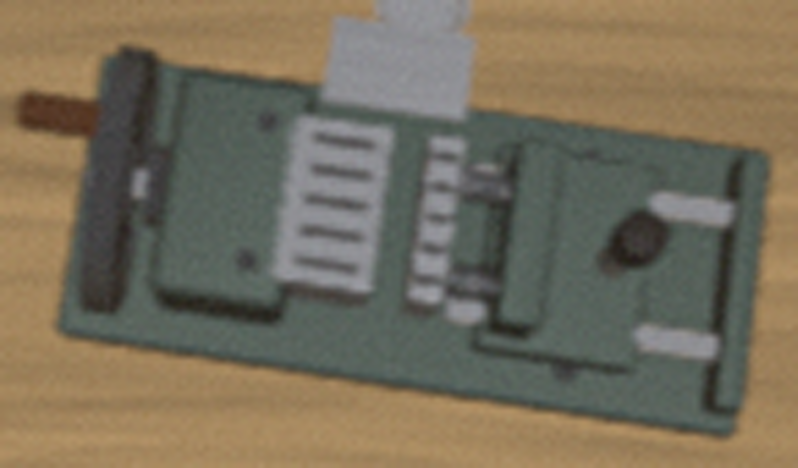

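View pics/stand.png

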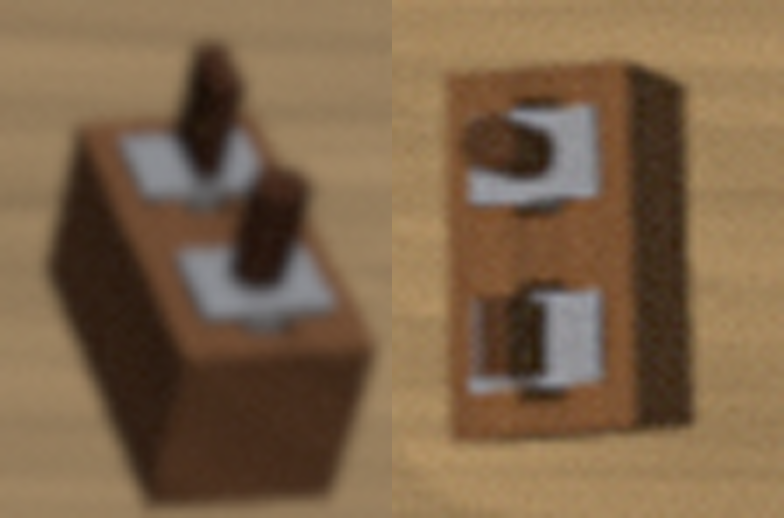

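Scene crop: knob top ≈(178,45), adjustable plate top edge x≈330-392, driven plate x≈402-515, flywheel at the right. Top crop: knob (640,236), gap between the edges at x≈432 and x≈395. The flat-handled gauge is the lower one in the top view and the upper-left one in the scene view. Next I'll turn these pixels into points.

```bash
cat > h.py <<'E'
import numpy as np
from cell import robot
CAM={}
def cam(n):
    if n not in CAM: CAM[n]=robot.read_camera(n)
    return CAM[n]
def ray(n,p):
    c=cam(n);d=np.array([(p[0]-c["cx"])/c["fx"],(p[1]-c["cy"])/c["fy"],1.]);P=c["pose"]
    d=P[:3,:3]@d;return P[:3,3],d/np.linalg.norm(d)
def plane(n,p,z):
    o,d=ray(n,p);return o+d*(z-o[2])/d[2]
def tri(ps,pt):
    (a,u),(b,v)=ray("scene",ps),ray("top",pt)
    t=np.linalg.lstsq(np.c_[u,-v],b-a,rcond=None)[0];A,B=a+t[0]*u,b+t[1]*v
    return (A+B)/2,np.linalg.norm(A-B)
def px(x,y,k,x0,y0): return ((x+.5)/k-.5+x0,(y+.5)/k-.5+y0)
E
python3 - <<'E'
from h import *
np.set_printoptions(precision=4,suppress=True)
mS=lambda x,y:px(x,y,4.8,210,160); mT=lambda x,y:px(x,y,5.5,270,170)
sS=lambda x,y:px(x,y,7,420,142); sT=lambda x,y:px(x-392,y,7,167,207)
print("TRI")
for n,a,b in [("handle top",sS(213,52),sT(491,337)),("walnut top",sS(285,180),sT(487,137)),
 ("xp corner +x-y A",sS(205*0+262,190),sT(604,290)),
 ("stand c1",sS(80,128),sT(455,438)),("stand near +y",sS(372,350),sT(447,72)),("stand near -y",sS(188,360),sT(628,62)),
 ("knob top",mS(178,45),mT(640,236)),
 ("adj face far",mS(392,82),mT(408,300)),("adj face near",mS(358,180),mT(432,138)),
 ("fix face far",mS(430,88),mT(372,293)),("fix face near",mS(402,188),mT(395,130)),
 ("bed",mS(25,322),mT(770,152)),("bed2",mS(690,392),mT(105,55))]:
    p,e=tri(a,b);print(n,p,"gap %.4f"%e)
print("TOP plane")
for q in[(447,72),(628,62),(637,428),(455,438)]:print("stand",plane("top",sT(*q),.075))
for q in[(602,290),(604,382),(472,392),(470,300)]:print("xpA",plane("top",sT(*q),.081))
for q in[(770,152),(735,435),(60,333),(105,55)]:print("bed",plane("top",mT(*q),.025))
for q in[(432,138),(408,300),(395,130),(372,293)]:print("jaw T",plane("top",mT(*q),.105))
for q in[(358,180),(392,82),(402,188),(430,88)]:print("jaw S",plane("scene",mS(*q),.105))
E
```

```text
TRI
handle top [0.4212 0.3118 0.1305] gap 0.0007
walnut top [0.4931 0.3223 0.1267] gap 0.0011
xp corner +x-y A [0.4439 0.3134 0.0789] gap 0.0434
stand c1 [0.3847 0.309  0.0782] gap 0.0617
stand near +y [0.5232 0.3593 0.0744] gap 0.0010
stand near -y [0.529  0.2917 0.0729] gap 0.0018
knob top [ 0.5371 -0.198   0.1458] gap 0.0017
adj face far [ 0.5107 -0.0951  0.1027] gap 0.0003
adj face near [ 0.5888 -0.1062  0.1039] gap 0.0015
fix face far [ 0.5137 -0.0766  0.1016] gap 0.0027
fix face near [ 0.5925 -0.0864  0.1025] gap 0.0027
bed [ 0.6031 -0.2856  0.0143] gap 0.0053
bed2 [0.6469 0.0601 0.018 ] gap 0.0018
TOP plane
stand [0.5231 0.3596 0.075 ]
stand [0.5286 0.2901 0.075 ]
stand [0.3903 0.2752 0.075 ]
stand [0.385  0.3434 0.075 ]
xpA [0.4411 0.2907 0.081 ]
xpA [0.407  0.2871 0.081 ]
xpA [0.4021 0.3363 0.081 ]
xpA [0.4362 0.3402 0.081 ]
bed [ 0.6013 -0.2857  0.025 ]
bed [ 0.4555 -0.2651  0.025 ]
bed [0.499  0.0777 0.025 ]
bed [0.6452 0.0604 0.025 ]
jaw T [ 0.5885 -0.1054  0.105 ]
jaw T [ 0.5104 -0.0948  0.105 ]
jaw T [ 0.592  -0.0877  0.105 ]
jaw T [ 0.5133 -0.0778  0.105 ]
jaw S [ 0.59   -0.1068  0.105 ]
jaw S [ 0.5135 -0.095   0.105 ]
jaw S [ 0.5953 -0.0848  0.105 ]
jaw S [ 0.5179 -0.075   0.105 ]
```

Both views agree within a few mm. Flat gauge: (0.4216, 0.3131), yaw ≈0.11. Mill: yaw ≈-0.127, gap middle ≈(0.553,-0.091), gap ≈19 mm, knob (0.537,-0.198). I'll turn the tool first.

```bash
cat >> h.py <<'E'
def go(x,y,z,yaw):
    s=robot.observe();p=s["tool_pos"];Y=s["tool_rot"][2]
    d=np.array([x,y,z])-p;c,n=np.cos(Y),np.sin(Y)
    w=(yaw-Y+np.pi)%(2*np.pi)-np.pi
    print("tool d xyz %.4f %.4f %.4f rz %.4f"%(c*d[0]+n*d[1],n*d[0]-c*d[1],-d[2],-w),"rot",np.round(s["tool_rot"],4),"q6 %.2f"%s["qpos"][5],"F",np.round(s["contact_force"],1))
E
python3 drive.py '[[0,0,0,0,0,-0.115],[0,0,0,0,0,-0.115],[0,0,0,0,0,-0.115],[0,0,0,0,0,-0.115],[0,0,0,0,0,-0.114],[0,0,0,0,0,0]]' 0.06
python3 -c "
from h import *
go(.4216,.3131,.36,np.pi+.11)"
```

```text
time: 0.7
tool_pos: [0.2348, 0.4695, 0.4045]
tool_rot: [-3.141, -0.0, -3.027]
contact_force: [-0.0, -0.3, 0.2]
opening: 0.0606
grip_force: 0.0
tool d xyz -0.1677 -0.1767 0.0445 rz 0.0043 rot [-3.1413e+00 -2.0000e-04 -3.0273e+00] q6 -0.72 F [-0.  -0.3  0.2]
```

```bash
python3 drive.py '[[-0.024,-0.0252,0.0064,0,0,0],[-0.024,-0.0252,0.0064,0,0,0],[-0.024,-0.0252,0.0064,0,0,0],[-0.024,-0.0252,0.0064,0,0,0],[-0.024,-0.0252,0.0064,0,0,0],[-0.024,-0.0252,0.0064,0,0,0],[-0.024,-0.0255,0.006,0,0,0.004],[0,0,0,0,0,0]]'
python3 -c "
from h import *
go(.4216,.3131,.265,np.pi+.11)"
```

```text
time: 1.37
tool_pos: [0.4249, 0.3089, 0.359]
tool_rot: [-3.139, 0.0, -3.044]
contact_force: [-0.8, 0.0, 0.4]
opening: 0.0599
grip_force: 0.0
tool d xyz 0.0029 0.0045 0.0940 rz -0.0125 rot [-3.1395e+00  1.0000e-04 -3.0441e+00] q6 -1.18 F [-0.8  0.   0.4]
```

```bash
python3 drive.py '[[0,0,0.02,0,0,0],[0,0,0.02,0,0,0],[0,0,0,0,0,0],[0,0,0,0,0,0]]'
python3 - <<'E'
from h import *
import cv2
go(.4216,.3131,.265,np.pi+.11)
f=lambda n,x0,y0:cv2.resize(cam(n)["image"][y0:y0+110,x0:x0+80,::-1],None,fx=5,fy=5,interpolation=cv2.INTER_CUBIC)
cv2.imwrite("pics/g1.png",np.hstack([f("scene",410,110),f("top",150,200)]))
E
```

```text
time: 1.7
tool_pos: [0.4209, 0.3125, 0.3199]
tool_rot: [-3.141, -0.002, -3.037]
contact_force: [-0.5, -0.9, 0.4]
opening: 0.0599
grip_force: 0.0
tool d xyz -0.0007 0.0005 0.0549 rz -0.0058 rot [-3.1409e+00 -2.2000e-03 -3.0374e+00] q6 -1.18 F [-0.5 -0.9  0.4]
```

View pics/g1.png

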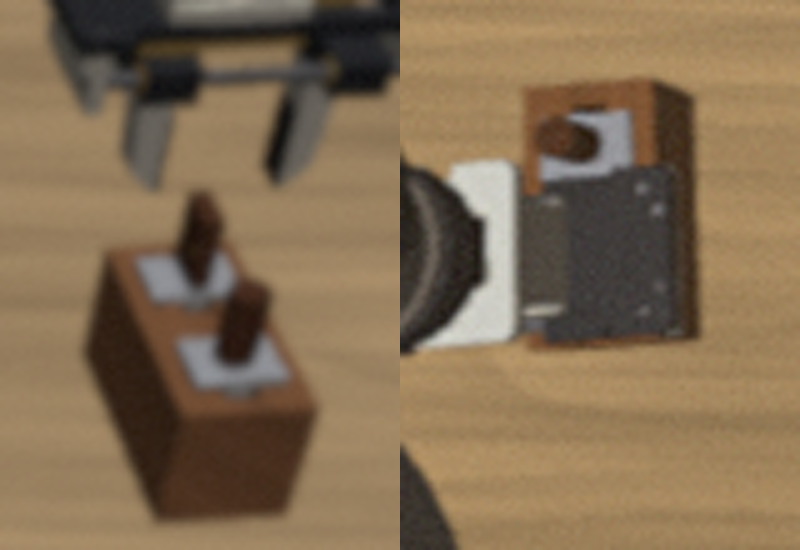

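The open fingers, with tips at (150,185) and (280,180), straddle the flat handle at (203,200). The tool is well aligned, so I'll descend and grip.

```bash
python3 drive.py '[[0,0,0.018,0,0,0],[0,0,0.018,0,0,0],[0,0,0.018,0,0,0],[0,0,0,0,0,0],[0,0,0,0,0,0]]'
python3 drive.py '[[0,0,0,0,0,0],[0,0,0,0,0,0],[0,0,0,0,0,0],[0,0,0,0,0,0],[0,0,0,0,0,0],[0,0,0,0,0,0]]' 0.0 30
python3 -c "
from h import *
go(.4216,.3131,.36,np.pi+.11)"
```

```text
time: 2.22
tool_pos: [0.4213, 0.3127, 0.267]
tool_rot: [3.141, 0.0, -3.036]
contact_force: [-0.1, 0.9, 0.1]
opening: 0.0598
grip_force: 0.0
time: 2.72
tool_pos: [0.4213, 0.3124, 0.2666]
tool_rot: [3.141, 0.0, -3.035]
contact_force: [0.3, 0.5, -0.4]
opening: 0.0246
grip_force: 0.0
tool d xyz -0.0004 0.0006 -0.0934 rz -0.0038 rot [ 3.1414e+00  5.0000e-04 -3.0354e+00] q6 -1.19 F [ 0.3  0.5 -0.4]
```

```bash
python3 drive.py '[[0,0,0,0,0,0],[0,0,0,0,0,0],[0,0,0,0,0,0],[0,0,0,0,0,0],[0,0,0,0,0,0]]'
```

```text
time: 3.13
tool_pos: [0.4213, 0.3125, 0.2664]
tool_rot: [3.141, 0.0, -3.035]
contact_force: [-0.5, -0.0, 1.3]
opening: 0.012
grip_force: 30.0
```

```bash
python3 drive.py '[[0,0,-0.01,0,0,0],[0,0,-0.02,0,0,0],[0,0,-0.025,0,0,0],[0,0,-0.03,0,0,0],[0,0,-0.03,0,0,0],[0,0,-0.03,0,0,0],[0,0,-0.02,0,0,0],[0,0,0,0,0,0]]'
python3 drive.py '[[0,0,0,0,0,0.08],[0,0,0,0,0,0.08],[0,0,0,0,0,0.077],[0,0,0,0,0,0],[0,0,0,0,0,0]]'
python3 -c "
from h import *
go(.5526,-.0909,.43,np.pi-.127)"
```

```text
time: 3.8
tool_pos: [0.4215, 0.3125, 0.4364]
tool_rot: [3.139, 0.008, -3.035]
contact_force: [0.8, 0.7, -1.3]
opening: 0.0119
grip_force: 30.0
time: 4.22
tool_pos: [0.4211, 0.3122, 0.4304]
tool_rot: [-3.14, -0.001, 3.013]
contact_force: [0.9, 0.6, -1.0]
opening: 0.012
grip_force: 30.0
tool d xyz -0.1821 -0.3829 0.0004 rz -0.0015 rot [-3.1404e+00 -1.5000e-03  3.0131e+00] q6 -0.95 F [ 0.9  0.6 -1. ]
```

Distance is 0.424 m, so about 14 rows at 0.03 m.

```bash
python3 drive.py '[[-0.013,-0.0273,0,0,0,0],[-0.013,-0.0273,0,0,0,0],[-0.013,-0.0273,0,0,0,0],[-0.013,-0.0273,0,0,0,0],[-0.013,-0.0273,0,0,0,0],[-0.013,-0.0273,0,0,0,0],[-0.013,-0.0273,0,0,0,0]]'
python3 drive.py '[[-0.013,-0.0273,0,0,0,0],[-0.013,-0.0273,0,0,0,0],[-0.013,-0.0273,0,0,0,0],[-0.013,-0.0273,0,0,0,0],[-0.013,-0.0273,0,0,0,0],[-0.013,-0.0273,0,0,0,0],[-0.013,-0.0273,0,0,0,0],[0,0,0,0,0,0]]'
python3 drive.py '[[0,0,0,0,0,0],[0,0,0,0,0,0],[0,0,0,0,0,0]]'
python3 -c "
from h import *
go(.5526,-.0909,.37,np.pi-.127)"
```

```text
time: 4.8
tool_pos: [0.4866, 0.1096, 0.4309]
tool_rot: [-3.141, -0.001, 3.014]
contact_force: [-0.2, -0.2, -1.4]
opening: 0.0119
grip_force: 30.0
time: 5.47
tool_pos: [0.5528, -0.0949, 0.4303]
tool_rot: [-3.139, -0.0, 3.009]
contact_force: [-0.9, 0.2, -1.8]
opening: 0.012
grip_force: 30.0
time: 5.72
tool_pos: [0.5516, -0.0894, 0.4311]
tool_rot: [3.141, -0.001, 3.013]
contact_force: [0.3, -0.3, -1.8]
opening: 0.0118
grip_force: 30.0
tool d xyz -0.0012 -0.0014 0.0611 rz -0.0020 rot [ 3.1411e+00 -7.0000e-04  3.0126e+00] q6 -1.74 F [ 0.3 -0.3 -1.8]
```

```bash
python3 drive.py '[[-0.001,-0.0014,0.01,0,0,0],[0,0,0.015,0,0,0],[0,0,0.015,0,0,0],[0,0,0.015,0,0,0],[0,0,0.003,0,0,0],[0,0,0,0,0,0],[0,0,0,0,0,0],[0,0,0,0,0,0]]'
python3 - <<'E'
from h import *
import cv2
go(.5526,-.0909,.2964,np.pi-.127)
f=lambda n,x0,y0:cv2.resize(cam(n)["image"][y0:y0+84,x0:x0+100,::-1],None,fx=7,fy=7,interpolation=cv2.INTER_CUBIC)
cv2.imwrite("pics/g2.png",f("scene",240,150))
E
```

```text
time: 6.38
tool_pos: [0.5529, -0.0916, 0.3743]
tool_rot: [-3.141, 0.002, 3.011]
contact_force: [0.4, -0.1, -1.1]
opening: 0.0121
grip_force: 30.0
tool d xyz 0.0004 0.0006 0.0779 rz -0.0032 rot [-3.1413e+00  1.8000e-03  3.0114e+00] q6 -1.74 F [ 0.4 -0.1 -1.1]
```

View pics/g2.png

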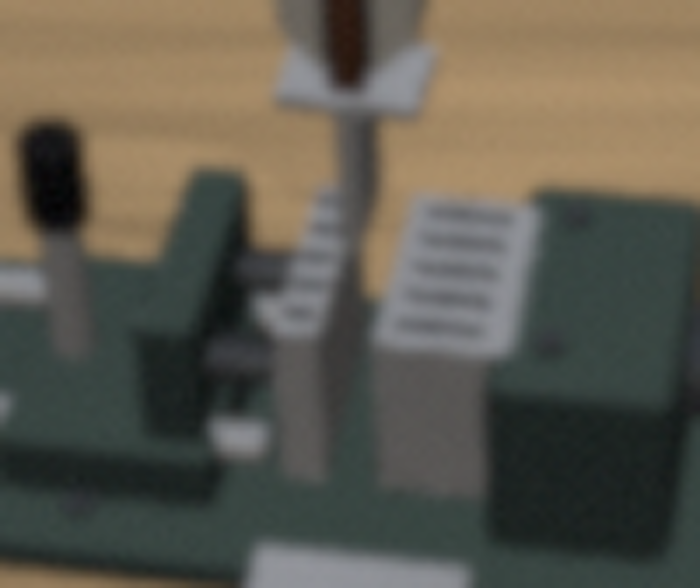

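Run:
```python
from h import *
np.set_printoptions(precision=4,suppress=True)
f=lambda x,y:px(x,y,7,240,150)
m=np.array([.5526,-.0909]);R=np.array([[.9919,-.1267],[.1267,.9919]])
for n,q,z in[("blade l",(337,130),.17),("blade r",(375,130),.17),("blade l",(340,190),.146),("blade r",(378,190),.146),("xp l near",(277,100),.183),("xp r near",(415,112),.183),
 ("adj near",(326,340),.105),("adj far",(348,190),.105),("fix near",(378,345),.105),("fix far",(412,200),.105)]:
    P=plane("scene",f(*q),z);print(n,R@(P[:2]-m))
p=robot.observe()["tool_pos"];print(R@(p[:2]-m))
# project expected blade outline and jaw
c=cam("scene");W=np.linalg.inv(c["pose"])
for z in(.183,.15,.1206):
  for y in(-.004,.004):
    P=np.r_[p[:2]+R.T@[.017,y],z,1];q=W@P;u=np.array([q[0]/q[2]*c["fx"]+c["cx"],q[1]/q[2]*c["fy"]+c["cy"]]);print(z,y,(u+.5-[240,150])*7-.5)
```

```text
blade l [ 0.0103 -0.0056]
blade r [0.0084 0.0068]
blade l [ 0.0121 -0.0052]
blade r [0.0102 0.0073]
xp l near [ 0.0139 -0.0243]
xp r near [0.0133 0.0214]
adj near [ 0.042  -0.0057]
adj far [-0.0374 -0.0139]
fix near [0.0418 0.012 ]
fix far [-0.0354  0.0097]
[ 0.0003 -0.0008]
0.183 -0.004 [333.6949 111.9238]
0.183 0.004 [357.8518 114.2138]
0.15 -0.004 [337.7879 190.6234]
0.15 0.004 [361.4213 192.935 ]
0.1206 -0.004 [341.2869 257.9016]
0.1206 0.004 [364.4726 260.2291]
```

```bash
python3 drive.py '[[0,0.0008,0.006,0,0,0],[0,0,0.006,0,0,0],[0,0,0.006,0,0,0],[0,0,0.006,0,0,0],[0,0,0,0,0,0],[0,0,0,0,0,0]]'
python3 -c "
from h import *
go(.5526,-.0909,.2964,np.pi-.127)"
```

```text
time: 6.98
tool_pos: [0.5527, -0.091, 0.3487]
tool_rot: [3.141, -0.001, 3.011]
contact_force: [0.5, -0.1, -1.5]
opening: 0.0117
grip_force: 30.0
tool d xyz 0.0001 0.0001 0.0523 rz -0.0038 rot [ 3.1413e+00 -1.3000e-03  3.0108e+00] q6 -1.74 F [ 0.5 -0.1 -1.5]
```

```bash
python3 drive.py '[[0,0,0.007,0,0,0],[0,0,0.008,0,0,0],[0,0,0.008,0,0,0],[0,0,0.008,0,0,0],[0,0,0.008,0,0,0],[0,0,0.006,0,0,0],[0,0,0,0,0,0],[0,0,0,0,0,0]]'
python3 drive.py '[[0,0,0.003,0,0,0],[0,0,0.002,0,0,0],[0,0,0,0,0,0],[0,0,0,0,0,0]]'
python3 -c "
from h import *
go(.5526,-.0909,.2964,np.pi-.127)"
```

```text
time: 7.65
tool_pos: [0.5528, -0.091, 0.3039]
tool_rot: [3.141, -0.001, 3.011]
contact_force: [-0.3, 0.3, -2.3]
opening: 0.0114
grip_force: 30.0
time: 7.98
tool_pos: [0.5528, -0.091, 0.2994]
tool_rot: [3.142, 0.0, 3.011]
contact_force: [1.0, 0.0, -1.1]
opening: 0.0116
grip_force: 30.0
tool d xyz 0.0002 0.0000 0.0030 rz -0.0038 rot [3.1415e+00 2.0000e-04 3.0108e+00] q6 -1.74 F [ 1.   0.  -1.1]
```

```bash
python3 drive.py '[[0,0,0.001,0,0,0],[0,0,0.001,0,0,0],[0,0,0.001,0,0,0],[0,0,0,0,0,0],[0,0,0,0,0,0]]'
python3 drive.py '[[0,0,0.0006,0,0,0],[0,0,0,0,0,0],[0,0,0,0,0,0]]'
```

```text
time: 8.4
tool_pos: [0.5528, -0.091, 0.2964]
tool_rot: [3.142, 0.0, 3.011]
contact_force: [0.8, -0.4, -1.4]
opening: 0.0119
grip_force: 30.0
time: 8.65
tool_pos: [0.5528, -0.091, 0.2964]
tool_rot: [-3.142, 0.001, 3.011]
contact_force: [-2.6, 0.8, 6.5]
opening: 0.012
grip_force: 30.0
```

Resting on the jaws. I'll release, back off and go up, then move to the knob.

```bash
python3 drive.py '[[0,0,-0.0005,0,0,0],[0,0,0,0,0,0],[0,0,0,0,0,0],[0,0,0,0,0,0],[0,0,0,0,0,0],[0,0,0,0,0,0]]' 0.05
python3 drive.py '[[0,0,-0.015,0,0,0],[0,0,-0.025,0,0,0],[0,0,-0.03,0,0,0],[0,0,0,0,0,0],[0,0,0,0,0,0],[0,0,0,0,0,0]]'
python3 - <<'E'
from h import *
go(.538,-.1985,.36,np.pi-.130)
E
```

```text
time: 9.15
tool_pos: [0.5528, -0.091, 0.2961]
tool_rot: [3.141, -0.0, 3.011]
contact_force: [-0.2, -0.6, -0.0]
opening: 0.0471
grip_force: 0.0
time: 9.65
tool_pos: [0.5525, -0.0909, 0.3657]
tool_rot: [3.141, -0.001, 3.011]
contact_force: [-0.5, 0.7, 0.6]
opening: 0.0498
grip_force: 0.0
tool d xyz 0.0004 -0.1085 0.0057 rz -0.0008 rot [ 3.1414e+00 -7.0000e-04  3.0108e+00] q6 -1.74 F [-0.5  0.7  0.6]
```

```bash
python3 drive.py '[[0,-0.03,0,0,0,0],[0,-0.03,0,0,0,0],[0,-0.03,0,0,0,0],[0,-0.019,0,0,0,0],[0,0,0,0,0,0],[0,0,0,0,0,0],[0,0,0,0,0,0]]'
python3 - <<'E'
from h import *
import cv2
go(.538,-.1985,.291,np.pi-.130)
f=lambda n,x0,y0:cv2.resize(cam(n)["image"][y0:y0+84,x0:x0+100,::-1],None,fx=7,fy=7,interpolation=cv2.INTER_CUBIC)
cv2.imwrite("pics/g3.png",f("scene",220,140))
E
```

```text
time: 10.23
tool_pos: [0.5384, -0.1985, 0.3651]
tool_rot: [3.14, -0.002, 3.011]
contact_force: [0.2, -0.2, -0.5]
opening: 0.0502
grip_force: 0.0
tool d xyz 0.0004 -0.0000 0.0741 rz -0.0009 rot [ 3.1403e+00 -2.0000e-03  3.0107e+00] q6 -1.93 F [ 0.2 -0.2 -0.5]
```

View pics/g3.png

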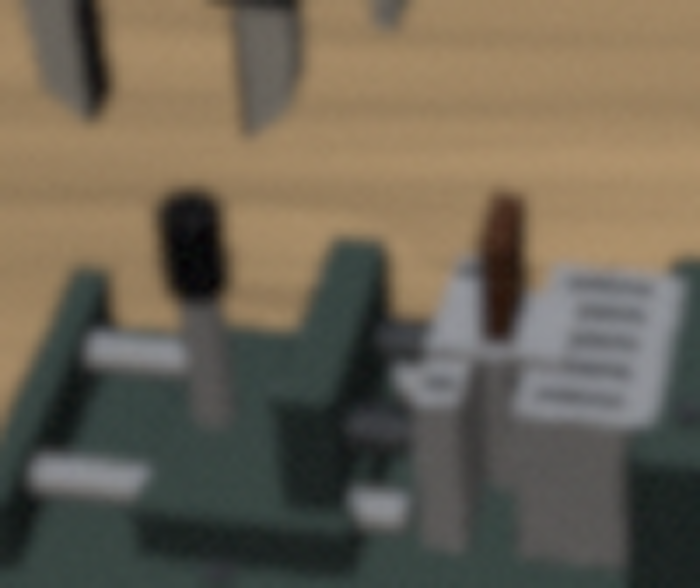

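The gauge is seated with its cross-piece on both plates and the blade in the gap at (495,400). The fingers straddle the knob at (190,205), so I'll descend and grip it.

```bash
python3 drive.py '[[0,0,0.02,0,0,0],[0,0,0.02,0,0,0],[0,0,0.02,0,0,0],[0,0,0.013,0,0,0],[0,0,0,0,0,0],[0,0,0,0,0,0]]'
python3 drive.py '[[0,0,0,0,0,0],[0,0,0,0,0,0],[0,0,0,0,0,0],[0,0,0,0,0,0],[0,0,0,0,0,0],[0,0,0,0,0,0],[0,0,0,0,0,0],[0,0,0,0,0,0]]' 0 25
python3 - <<'E'
from h import *
go(.538,-.1985,.291,np.pi-.130)
E
```

```text
time: 10.78
tool_pos: [0.5387, -0.198, 0.2928]
tool_rot: [3.141, -0.001, 3.012]
contact_force: [-0.4, -0.5, -0.3]
opening: 0.0502
grip_force: 0.0
time: 11.45
tool_pos: [0.5386, -0.1992, 0.2938]
tool_rot: [-3.141, 0.001, 3.011]
contact_force: [-1.1, -0.2, 4.9]
opening: 0.0231
grip_force: 25.0
tool d xyz 0.0007 0.0006 0.0028 rz -0.0009 rot [-3.1412e+00  1.0000e-03  3.0107e+00] q6 -1.93 F [-1.1 -0.2  4.9]
```

```bash
cat >> h.py <<'E'
def st():
    s=robot.observe();y=np.array([.1267,.9919]);m=np.array([.5526,-.0909])
    print("ym %.2f mm  Fy %.1f Fz %.1f open %.4f grip %.1f t %.2f"%(1e3*y@(s["tool_pos"][:2]-m),y@s["contact_force"][:2],s["contact_force"][2],s["opening"],s["grip_force"],s["time"]))
E
python3 -c "from h import *;st()"
D="python3 drive.py"; S='from h import *;st()'
python3 drive.py '[[0,0.001,0,0,0,0],[0,0.001,0,0,0,0],[0,0.001,0,0,0,0]]' >/dev/null; python3 -c "$S"
python3 drive.py '[[0,0.001,0,0,0,0],[0,0.001,0,0,0,0],[0,0.001,0,0,0,0]]' >/dev/null; python3 -c "$S"
python3 drive.py '[[0,0,0,0,0,0],[0,0,0,0,0,0],[0,0,0,0,0,0]]' >/dev/null; python3 -c "$S"
```

```text
ym -109.17 mm  Fy -0.4 Fz 4.9 open 0.0231 grip 25.0 t 11.45
ym -108.07 mm  Fy -13.3 Fz 4.1 open 0.0235 grip 25.0 t 11.70
ym -105.42 mm  Fy -12.5 Fz 4.6 open 0.0237 grip 25.0 t 11.95
ym -105.27 mm  Fy -11.3 Fz 4.2 open 0.0234 grip 25.0 t 12.20
```

```bash
S='from h import *;st()'
python3 drive.py '[[0,0.0006,0,0,0,0],[0,0.0006,0,0,0,0],[0,0.0006,0,0,0,0]]' >/dev/null; python3 -c "$S"
python3 drive.py '[[0,0.0006,0,0,0,0],[0,0.0006,0,0,0,0]]' >/dev/null; python3 -c "$S"
python3 drive.py '[[0,0.0006,0,0,0,0],[0,0.0006,0,0,0,0]]' >/dev/null; python3 -c "$S"
```

```text
ym -103.66 mm  Fy -13.2 Fz 3.5 open 0.0235 grip 25.0 t 12.45
ym -102.46 mm  Fy -12.4 Fz 3.4 open 0.0236 grip 25.0 t 12.62
ym -101.26 mm  Fy -13.6 Fz 3.9 open 0.0231 grip 25.0 t 12.78
```

```bash
S='from h import *;st()'
python3 drive.py '[[0,0.0005,0,0,0,0],[0,0.0005,0,0,0,0]]' >/dev/null; python3 -c "$S"
python3 drive.py '[[0,0.0005,0,0,0,0],[0,0.0005,0,0,0,0]]' >/dev/null; python3 -c "$S"
python3 drive.py '[[0,0.0005,0,0,0,0]]' >/dev/null; python3 -c "$S"
python3 drive.py '[[0,0.0005,0,0,0,0]]' >/dev/null; python3 -c "$S"
```

```text
ym -100.25 mm  Fy -12.3 Fz 4.1 open 0.0238 grip 25.0 t 12.95
ym -99.25 mm  Fy -13.6 Fz 4.3 open 0.0234 grip 25.0 t 13.12
ym -98.75 mm  Fy -13.3 Fz 3.0 open 0.0234 grip 25.0 t 13.20
ym -98.26 mm  Fy -13.6 Fz 4.1 open 0.0237 grip 25.0 t 13.28
```

```bash
S='from h import *;st()'
for i in 1; do
python3 drive.py '[[0,0.0004,0,0,0,0]]' >/dev/null; python3 -c "$S"
python3 drive.py '[[0,0.0004,0,0,0,0]]' >/dev/null; python3 -c "$S"
python3 drive.py '[[0,0.0004,0,0,0,0]]' >/dev/null; python3 -c "$S"
python3 drive.py '[[0,0.0004,0,0,0,0]]' >/dev/null; python3 -c "$S"
done
```

```text
ym -97.84 mm  Fy -12.4 Fz 4.0 open 0.0235 grip 25.0 t 13.37
ym -97.48 mm  Fy -13.3 Fz 3.4 open 0.0232 grip 25.0 t 13.45
ym -97.20 mm  Fy -13.7 Fz 3.9 open 0.0233 grip 25.0 t 13.53
ym -96.90 mm  Fy -15.4 Fz 3.1 open 0.0231 grip 25.0 t 13.62
```

```bash
S='from h import *;st()'
python3 drive.py '[[0,0.0003,0,0,0,0]]' >/dev/null; python3 -c "$S"
python3 drive.py '[[0,0.0003,0,0,0,0]]' >/dev/null; python3 -c "$S"
python3 drive.py '[[0,0.0003,0,0,0,0]]' >/dev/null; python3 -c "$S"
```

```text
ym -96.71 mm  Fy -16.2 Fz 2.8 open 0.0233 grip 25.0 t 13.70
ym -96.50 mm  Fy -16.0 Fz 3.4 open 0.0236 grip 25.0 t 13.78
ym -96.31 mm  Fy -15.8 Fz 4.8 open 0.0236 grip 25.0 t 13.87
```

```bash
S='from h import *;st()'
python3 drive.py '[[0,0.0004,0,0,0,0]]' >/dev/null; python3 -c "$S"
python3 drive.py '[[0,0.0004,0,0,0,0]]' >/dev/null; python3 -c "$S"
python3 drive.py '[[0,0,0,0,0,0]]' >/dev/null; python3 -c "$S"
python3 drive.py '[[0,0,0,0,0,0]]' >/dev/null; python3 -c "$S"
```

```text
ym -96.05 mm  Fy -17.3 Fz 3.1 open 0.0235 grip 25.0 t 13.95
ym -95.75 mm  Fy -17.6 Fz 3.2 open 0.0234 grip 25.0 t 14.03
ym -95.71 mm  Fy -17.3 Fz 3.9 open 0.0233 grip 25.0 t 14.12
ym -95.72 mm  Fy -15.5 Fz 3.4 open 0.0235 grip 25.0 t 14.20
```

```bash
S='from h import *;st()'
python3 drive.py '[[0,0.0004,0,0,0,0],[0,0,0,0,0,0]]' >/dev/null; python3 -c "$S"
python3 drive.py '[[0,-0.0008,0,0,0,0],[0,0,0,0,0,0]]' >/dev/null; python3 -c "$S"
python3 drive.py '[[0,-0.0008,0,0,0,0],[0,0,0,0,0,0]]' >/dev/null; python3 -c "$S"
```

```text
ym -95.45 mm  Fy -17.4 Fz 3.2 open 0.0233 grip 25.0 t 14.37
ym -95.72 mm  Fy -14.3 Fz 3.7 open 0.0237 grip 25.0 t 14.53
ym -95.96 mm  Fy -11.4 Fz 5.0 open 0.0234 grip 25.0 t 14.70
```

```bash
S='from h import *;st()'
python3 drive.py '[[0,-0.0008,0,0,0,0],[0,0,0,0,0,0]]' >/dev/null; python3 -c "$S"
python3 drive.py '[[0,-0.0008,0,0,0,0],[0,0,0,0,0,0]]' >/dev/null; python3 -c "$S"
python3 drive.py '[[0,0,0,0,0,0],[0,0,0,0,0,0]]' - 10 >/dev/null; python3 -c "$S"
python3 drive.py '[[0,0,0,0,0,0],[0,0,0,0,0,0],[0,0,0,0,0,0],[0,0,0,0,0,0],[0,0,0,0,0,0]]' 0.05 >/dev/null; python3 -c "$S"
```

```text
ym -96.17 mm  Fy -7.3 Fz 5.3 open 0.0236 grip 25.0 t 14.87
ym -96.36 mm  Fy -4.2 Fz 6.7 open 0.0235 grip 25.0 t 15.03
ym -96.33 mm  Fy -4.1 Fz 4.0 open 0.0234 grip 10.0 t 15.20
ym -95.15 mm  Fy 0.8 Fz 0.3 open 0.0492 grip 0.0 t 15.62
```

```bash
python3 drive.py '[[0,0,-0.015,0,0,0],[0,0,-0.03,0,0,0],[0,0,-0.03,0,0,0],[0,0,-0.01,0,0,0],[0,0,0,0,0,0.12],[0,0,0,0,0,0.12],[0,0,0,0,0,0.12],[0,0,0,0,0,0.12]]' >/dev/null
python3 drive.py '[[0,0,0,0,0,0.12],[0,0,0,0,0,0.12],[0,0,0,0,0,0.12],[0,0,0,0,0,0.12],[0,0,0,0,0,0.12],[0,0,0,0,0,0.12],[0,0,0,0,0,0.12],[0,0,0,0,0,0.12]]' >/dev/null
python3 drive.py '[[0,0,0,0,0,0.12],[0,0,0,0,0,0.01],[0,0,0,0,0,0],[0,0,0,0,0,0]]'
python3 - <<'E'
from h import *
import cv2
go(.5533,-.0851,.36,np.pi/2-.130)
f=lambda n,x0,y0:cv2.resize(cam(n)["image"][y0:y0+84,x0:x0+100,::-1],None,fx=7,fy=7,interpolation=cv2.INTER_CUBIC)
cv2.imwrite("pics/g4.png",f("scene",220,140))
E
```

```text
time: 17.28
tool_pos: [0.5403, -0.1854, 0.3779]
tool_rot: [-3.141, -0.0, 1.444]
contact_force: [-0.4, 0.7, -0.4]
opening: 0.0499
grip_force: 0.0
tool d xyz 0.1011 0.0002 0.0179 rz 0.0035 rot [-3.1412e+00 -3.0000e-04  1.4443e+00] q6 -0.34 F [-0.4  0.7 -0.4]
```

View pics/g4.png

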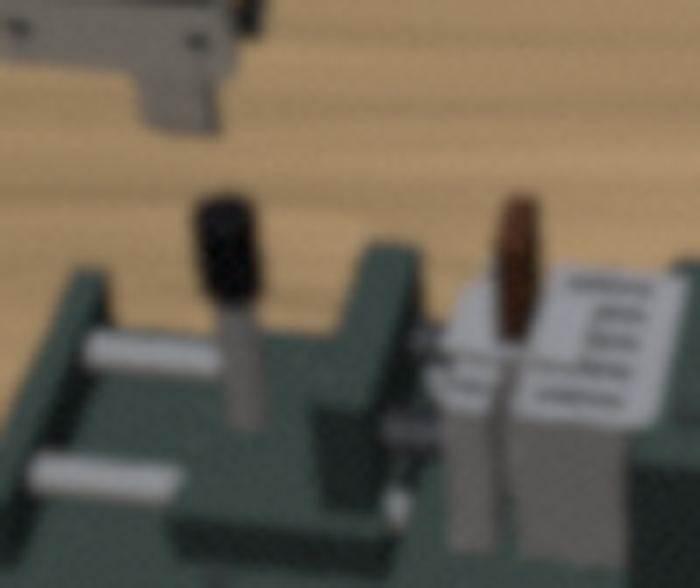

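The plates now close on the blade and the gauge has moved about 5 mm to +y, handle at (518,265), still upright. I'll regrip across the handle width.

```bash
python3 drive.py '[[0.03,0,0,0,0,0],[0.03,0,0.003,0,0,0],[0.03,0,0,0,0,0],[0.011,0,0,0,0,0],[0,0,0,0,0,0],[0,0,0,0,0,0],[0,0,0,0,0,0]]' >/dev/null
python3 -c "
from h import *
go(.5533,-.0853,.2964,np.pi/2-.130)"
```

```text
tool d xyz 0.0011 -0.0003 0.0789 rz 0.0001 rot [3.1413e+00 6.0000e-04 1.4408e+00] q6 -0.16 F [ 0.9 -0.4 -0.4]
```

```bash
python3 drive.py '[[0.001,0,0.015,0,0,0],[0,0,0.02,0,0,0],[0,0,0.02,0,0,0],[0,0,0.015,0,0,0],[0,0,0.007,0,0,0],[0,0,0,0,0,0],[0,0,0,0,0,0]]'
python3 drive.py '[[0,0,0,0,0,0],[0,0,0,0,0,0],[0,0,0,0,0,0],[0,0,0,0,0,0],[0,0,0,0,0,0],[0,0,0,0,0,0],[0,0,0,0,0,0],[0,0,0,0,0,0]]' 0 10
python3 drive.py '[[0,0,0,0,0,0],[0,0,0,0,0,0]]' - 40
python3 -c "
from h import *
st();go(.5533,-.0853,.2964,np.pi/2-.130)"
```

```text
time: 18.5
tool_pos: [0.5537, -0.0853, 0.2985]
tool_rot: [3.141, 0.0, 1.44]
contact_force: [0.6, 0.5, 0.2]
opening: 0.0497
grip_force: 0.0
time: 19.17
tool_pos: [0.5538, -0.0844, 0.299]
tool_rot: [3.14, 0.0, 1.441]
contact_force: [0.1, 0.2, 5.8]
opening: 0.03
grip_force: 10.0
time: 19.33
tool_pos: [0.5538, -0.0844, 0.299]
tool_rot: [3.14, 0.0, 1.441]
contact_force: [-0.5, -0.2, 6.2]
opening: 0.0297
grip_force: 40.0
ym 6.63 mm  Fy -0.2 Fz 6.2 open 0.0297 grip 40.0 t 19.33
tool d xyz -0.0010 -0.0004 0.0026 rz 0.0001 rot [3.1399e+00 2.0000e-04 1.4409e+00] q6 -0.16 F [-0.5 -0.2  6.2]
```

```bash
S='from h import *;st()'
python3 drive.py '[[0,0,-0.0008,0,0,0],[0,0,-0.0008,0,0,0],[0,0,-0.0008,0,0,0],[0,0,-0.0008,0,0,0],[0,0,-0.0008,0,0,0],[0,0,-0.0008,0,0,0],[0,0,-0.0008,0,0,0],[0,0,-0.0008,0,0,0]]' |grep pos; python3 -c "$S"
python3 drive.py '[[0,0,-0.0008,0,0,0],[0,0,-0.0008,0,0,0],[0,0,-0.0008,0,0,0],[0,0,-0.0008,0,0,0],[0,0,-0.0008,0,0,0],[0,0,-0.0008,0,0,0],[0,0,-0.0008,0,0,0],[0,0,-0.0008,0,0,0]]' |grep pos; python3 -c "$S"
```

```text
tool_pos: [0.553, -0.0843, 0.304]
ym 6.57 mm  Fy -1.7 Fz -9.7 open 0.0296 grip 40.0 t 20.00
tool_pos: [0.5535, -0.0843, 0.3111]
ym 6.64 mm  Fy -2.1 Fz -9.8 open 0.0299 grip 40.0 t 20.67
```

Drag is about 8 N, which is right. I'll keep drawing up.

```bash
S='from h import *;st()'
python3 drive.py '[[0,0,-0.001,0,0,0],[0,0,-0.001,0,0,0],[0,0,-0.001,0,0,0],[0,0,-0.001,0,0,0],[0,0,-0.001,0,0,0],[0,0,-0.001,0,0,0],[0,0,-0.001,0,0,0],[0,0,-0.001,0,0,0]]' |grep pos; python3 -c "$S"
python3 drive.py '[[0,0,-0.001,0,0,0],[0,0,-0.001,0,0,0],[0,0,-0.001,0,0,0],[0,0,-0.001,0,0,0],[0,0,-0.001,0,0,0],[0,0,-0.001,0,0,0],[0,0,-0.001,0,0,0],[0,0,-0.001,0,0,0]]' |grep pos; python3 -c "$S"
python3 drive.py '[[0,0,-0.001,0,0,0],[0,0,-0.001,0,0,0],[0,0,-0.001,0,0,0],[0,0,-0.001,0,0,0],[0,0,-0.001,0,0,0],[0,0,-0.001,0,0,0],[0,0,-0.001,0,0,0],[0,0,-0.001,0,0,0]]' |grep pos; python3 -c "$S"
```

```text
tool_pos: [0.5536, -0.0843, 0.3192]
ym 6.64 mm  Fy -2.2 Fz -10.2 open 0.0297 grip 40.0 t 21.33
tool_pos: [0.5535, -0.0843, 0.3271]
ym 6.63 mm  Fy -2.8 Fz -10.3 open 0.0297 grip 40.0 t 22.00
tool_pos: [0.5536, -0.0843, 0.3351]
ym 6.65 mm  Fy -0.5 Fz -10.2 open 0.0299 grip 40.0 t 22.67
```

```bash
S='from h import *;st()'
python3 drive.py '[[0,0,-0.001,0,0,0],[0,0,-0.001,0,0,0],[0,0,-0.001,0,0,0],[0,0,-0.001,0,0,0],[0,0,-0.001,0,0,0],[0,0,-0.001,0,0,0],[0,0,-0.001,0,0,0],[0,0,-0.001,0,0,0]]' |grep pos; python3 -c "$S"
python3 drive.py '[[0,0,-0.001,0,0,0],[0,0,-0.001,0,0,0],[0,0,-0.001,0,0,0],[0,0,-0.001,0,0,0],[0,0,-0.001,0,0,0],[0,0,-0.001,0,0,0],[0,0,-0.001,0,0,0],[0,0,-0.001,0,0,0]]' |grep pos; python3 -c "$S"
python3 drive.py '[[0,0,-0.001,0,0,0],[0,0,-0.001,0,0,0],[0,0,-0.001,0,0,0],[0,0,-0.001,0,0,0],[0,0,-0.001,0,0,0],[0,0,-0.001,0,0,0],[0,0,-0.001,0,0,0],[0,0,-0.001,0,0,0]]' |grep pos; python3 -c "$S"
```

```text
tool_pos: [0.5536, -0.0843, 0.3431]
ym 6.67 mm  Fy -1.2 Fz -9.1 open 0.0301 grip 40.0 t 23.33
tool_pos: [0.5536, -0.0843, 0.3511]
ym 6.66 mm  Fy -0.6 Fz -9.3 open 0.0297 grip 40.0 t 24.00
tool_pos: [0.5537, -0.0843, 0.3597]
ym 6.71 mm  Fy 0.6 Fz -2.1 open 0.0303 grip 40.0 t 24.67
```

```bash
python3 drive.py '[[0,0,-0.002,0,0,0],[0,0,-0.003,0,0,0],[0,0,-0.005,0,0,0],[0,0,-0.015,0,0,0],[0,0,-0.025,0,0,0],[0,0,-0.025,0,0,0],[0,0,-0.01,0,0,0],[0,0,0,0,0,0]]'
python3 drive.py '[[0,0,0,0,0,-0.08],[0,0,0,0,0,-0.08],[0,0,0,0,0,-0.077],[0,0,0,0,0,0],[0,0,0,0,0,0]]' >/dev/null
python3 -c "
from h import *
go(.4212,.3134,.44,np.pi/2+.107)"
```

```text
time: 25.33
tool_pos: [0.5538, -0.0845, 0.447]
tool_rot: [3.136, 0.001, 1.441]
contact_force: [0.2, 0.8, -1.4]
opening: 0.0298
grip_force: 40.0
tool d xyz 0.4094 -0.0900 0.0027 rz -0.0024 rot [-3.1397e+00 -8.0000e-04  1.6754e+00] q6 -0.39 F [-0.2  0.5 -1.7]
```

```bash
python3 drive.py '[[0.029,-0.0064,0,0,0,0],[0.029,-0.0064,0,0,0,0],[0.029,-0.0064,0,0,0,0],[0.029,-0.0064,0,0,0,0],[0.029,-0.0064,0,0,0,0],[0.029,-0.0064,0,0,0,0],[0.029,-0.0064,0,0,0,0]]' >/dev/null
python3 drive.py '[[0.029,-0.0064,0,0,0,0],[0.029,-0.0064,0,0,0,0],[0.029,-0.0064,0,0,0,0],[0.029,-0.0064,0,0,0,0],[0.029,-0.0064,0,0,0,0],[0.029,-0.0064,0,0,0,0],[0.029,-0.0064,0,0,0,0],[0,0,0,0,0,0]]' >/dev/null
python3 drive.py '[[0,0,0,0,0,0],[0,0,0,0,0,0],[0,0,0,0,0,0],[0,0,0,0,0,0]]'
python3 -c "
from h import *
go(.4212,.3134,.36,np.pi/2+.107)"
```

```text
time: 27.33
tool_pos: [0.4216, 0.3088, 0.4439]
tool_rot: [-3.142, 0.0, 1.676]
contact_force: [0.2, 0.0, -2.2]
opening: 0.0297
grip_force: 40.0
tool d xyz 0.0046 0.0001 0.0839 rz -0.0021 rot [-3.1415e+00  2.0000e-04  1.6757e+00] q6 0.38 F [ 0.2  0.  -2.2]
```

```bash
python3 drive.py '[[0.0046,0,0.015,0,0,-0.002],[0,0,0.025,0,0,0],[0,0,0.025,0,0,0],[0,0,0.02,0,0,0],[0,0,0,0,0,0],[0,0,0,0,0,0],[0,0,0,0,0,0]]' |grep pos
python3 - <<'E'
from h import *
import cv2
go(.4212,.3134,.269,np.pi/2+.107)
f=lambda n,x0,y0:cv2.resize(cam(n)["image"][y0:y0+110,x0:x0+80,::-1],None,fx=5,fy=5,interpolation=cv2.INTER_CUBIC)
cv2.imwrite("pics/g5.png",np.hstack([f("scene",410,110),f("top",150,200)]))
E
```

```text
tool_pos: [0.4213, 0.3141, 0.3604]
tool d xyz -0.0007 -0.0002 0.0914 rz 0.0010 rot [ 3.1395e+00 -9.0000e-04  1.6788e+00] q6 0.39 F [ 0.1  0.1 -1.3]
```

View pics/g5.png

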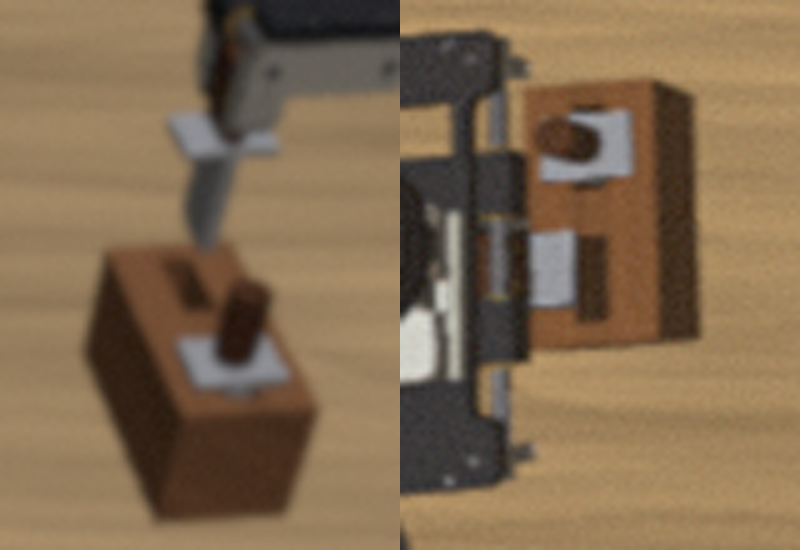

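Run:
```python
from h import *
p=robot.observe()["tool_pos"][:2]
R=np.array([[np.cos(.107),np.sin(.107)],[-np.sin(.107),np.cos(.107)]])
f=lambda x,y:px(x,y,5,410,110)
for q,z in[((190,157),.1675),((279,152),.1675),((168,115),.1725),((190,235),.107),((220,238),.107)]:
    print(q,R@(plane("scene",f(*q),z)[:2]-p))
g=lambda x,y:px(x-400,y,5,150,200)
for q in[(577,232),(576,306)]: print("xp",R@(plane("top",g(*q),.1725)[:2]-p))
for q in[(580,238),(607,236),(607,320),(580,321)]: print("slot",R@(plane("top",g(*q),.075)[:2]-p))
```

```text
(190, 157) [ 0.0158293  -0.02196625]
(279, 152) [0.0152081  0.02384659]
(168, 115) [-0.01461526 -0.02488572]
(190, 235) [ 0.00087279 -0.00457201]
(220, 238) [0.00472509 0.01026196]
xp [ 0.01681197 -0.02836173]
xp [-0.01815001 -0.02729306]
slot [0.02233198 0.00543671]
slot [ 0.02219306 -0.00890672]
slot [-0.0218337  -0.00802853]
slot [-0.02117285  0.00618808]
```

Cross-piece and slot centre agree within about 2 mm (tolerance ±5 mm), so I'll lower it.

```bash
S='from h import *;st()'
python3 drive.py '[[0,0,0.01,0,0,0],[0,0,0.01,0,0,0],[0,0,0.01,0,0,0],[0,0,0.008,0,0,0],[0,0,0,0,0,0],[0,0,0,0,0,0]]'
```

```text
time: 28.62
tool_pos: [0.4205, 0.3143, 0.3201]
tool_rot: [-3.14, 0.001, 1.68]
contact_force: [-0.7, -0.0, -1.5]
opening: 0.0298
grip_force: 40.0
```

Now 10 mm into the slot with no contact.

```bash
python3 drive.py '[[0,0,0.01,0,0,0],[0,0,0.01,0,0,0],[0,0,0.01,0,0,0],[0,0,0.01,0,0,0],[0,0,0.006,0,0,0],[0,0,0,0,0,0],[0,0,0,0,0,0]]'|egrep "pos|cont"
python3 drive.py '[[0,0,0.0015,0,0,0],[0,0,0.0015,0,0,0],[0,0,0,0,0,0],[0,0,0,0,0,0]]'|egrep "pos|cont"
```

```text
tool_pos: [0.4206, 0.3143, 0.2745]
contact_force: [-0.3, -0.3, -1.5]
tool_pos: [0.4206, 0.3144, 0.2723]
contact_force: [-0.3, 0.3, -1.6]
```

```bash
python3 drive.py '[[0,0,0.001,0,0,0],[0,0,0.001,0,0,0],[0,0,0,0,0,0],[0,0,0,0,0,0]]'|egrep "pos|cont"
python3 drive.py '[[0,0,0.0007,0,0,0],[0,0,0,0,0,0],[0,0,0,0,0,0]]'|egrep "pos|cont"
python3 drive.py '[[0,0,0.0007,0,0,0],[0,0,0,0,0,0],[0,0,0,0,0,0]]'|egrep "pos|cont"
```

```text
tool_pos: [0.4206, 0.3143, 0.27]
contact_force: [1.2, 0.6, -2.0]
tool_pos: [0.4206, 0.3143, 0.2693]
contact_force: [-0.2, -0.1, -1.3]
tool_pos: [0.4206, 0.3144, 0.269]
contact_force: [-0.9, 0.6, 3.2]
```

```bash
python3 drive.py '[[0,0,0,0,0,0],[0,0,0,0,0,0],[0,0,0,0,0,0],[0,0,0,0,0,0],[0,0,0,0,0,0]]' 0.046 |egrep "open|cont"
python3 drive.py '[[0,0,-0.01,0,0,0],[0,0,-0.02,0,0,0],[0,0,-0.03,0,0,0],[0,0,-0.03,0,0,0],[0,0,-0.03,0,0,0],[0,0,-0.03,0,0,0],[0,0,0,0,0,0],[0,0,0,0,0,0]]'
python3 - <<'E'
from h import *
import cv2
f=lambda n,x0,y0:cv2.resize(cam(n)["image"][y0:y0+110,x0:x0+80,::-1],None,fx=5,fy=5,interpolation=cv2.INTER_CUBIC)
cv2.imwrite("pics/g6.png",np.hstack([f("scene",410,110),f("scene",250,140)]))
E
```

```text
contact_force: [0.7, -0.2, -0.0]
opening: 0.0459
time: 31.45
tool_pos: [0.4206, 0.3143, 0.421]
tool_rot: [3.137, -0.002, 1.68]
contact_force: [-0.5, 0.1, 0.2]
opening: 0.0461
grip_force: 0.0
```

View pics/g6.png

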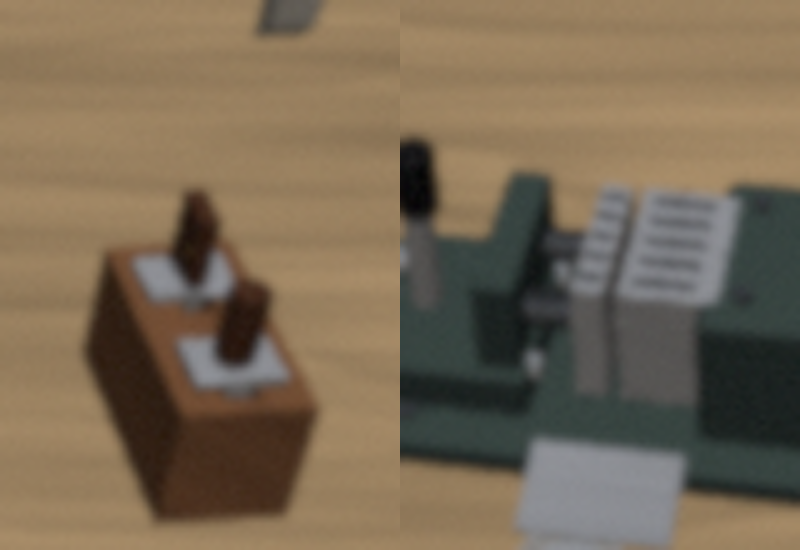

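The gauge hangs seated in its slot with its handle at (195,235). The jaws stand at the set gap, around (610,290), and nothing else has moved. Handing in.

```bash
python3 -c "
from cell import robot
print(robot.hand_in())"
```

```text
the job is handed in; nothing more can be done
None
```

I set the jaw gap with the flat-handled gauge at an estimated 5 N nip on the blade (about 8 N drag drawing it up), stood the gauge back in its slot, and handed the job in at about 31.5 s; no verdict came back.

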